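# Stand the fallen bottle back in its display lane

### The job

One of the floor-care bottles in the counter display has toppled over in its lane. Stand it upright again, cap up, at the front of its own row and closed up so that it touches the bottle behind it. Set it down gently, and leave the rest of the stock standing in its place and the samples and tape measure where they lie.

Things in the scene. Friction and masses are not known exactly. Their poses are not given: they have to be found in the camera images.
- tray: fixed black display tray, 375 x 254 mm. Origin on the counter, x to its back (riser 70 mm high, inner face at x = 165 mm); front lip 20 mm high at x = -200 mm. Three lanes along x, 70 mm wide, centred at y = -80, 0, 80 mm, ribs between them 20 mm above the counter
- runners (a point): centre of the middle lane, 10 mm above the counter, level with the tops of the white glide runners (two per lane along x, 5 mm wide, 33 mm apart) on which the bottles stand; a lying bottle is cradled between them, its axis 38 mm above the counter
- fallen: the bottle that lies on its side in one of the three lanes, cap towards the tray's front: round white 300 ml bottle, green label, blue screw cap; body diameter 62 mm up to 96 mm height, then a shoulder, cap diameter 32 mm from 120 to 150 mm height; 0.2 to 0.45 kg. Origin at the centre of its underside, z axis towards the cap
- mid_a: middle bottle of the lane at y = -80 mm of the tray, standing, the same kind of bottle; the fallen one belongs right in front of the middle bottle of its own lane
- back_a: rear bottle of the lane at y = -80 mm of the tray, standing by the back riser, same kind; up to 1 cm of play between it and the middle bottle
- mid_b: middle bottle of the lane at y = 0 mm of the tray, standing, the same kind of bottle; the fallen one belongs right in front of the middle bottle of its own lane
- back_b: rear bottle of the lane at y = 0 mm of the tray, standing by the back riser, same kind; up to 1 cm of play between it and the middle bottle
- mid_c: middle bottle of the lane at y = 80 mm of the tray, standing, the same kind of bottle; the fallen one belongs right in front of the middle bottle of its own lane
- back_c: rear bottle of the lane at y = 80 mm of the tray, standing by the back riser, same kind; up to 1 cm of play between it and the middle bottle
- front_b: front bottle of one of the two other lanes, standing, same kind
- front_c: front bottle of one of the two other lanes, standing, same kind
- planks: bystander: bundle of three wood-floor samples, 190 x 90 x 36 mm, origin at the centre of the underside
- tiles: bystander: two tile samples, 110 x 155 x 20 mm, origin at the centre of the underside
- tape: bystander: yellow tape measure, 72 x 36 x 68 mm, origin at the centre of the underside
Things that resemble listed ones, but are neither listed nor needed, are in the scene too. What is shaped like the back_a but orange is not meant.

How it is judged:
At the end, for the whole second after the job is handed in: Fallen bottle at rest on its lane's runners, upright within 0.06 rad, axis within 67 mm of the axis of its lane's middle bottle (gap 5 mm at most). Other bottles upright within 0.06 rad and within 20 mm of their start; planks, tiles and tape within 15 mm of theirs (angle between each of fallen, mid_a, mid_b, mid_c, back_a, back_b, back_c, front_b, front_c's own z axis and vertical below 0.06 rad and z of fallen in the frame of tray between 0.007 and 0.013 m and (horizontal distance between fallen and mid_a below 0.067 m or horizontal distance between fallen and mid_b below 0.067 m or horizontal distance between fallen and mid_c below 0.067 m) and linear speed of fallen below 0.02 m/s and distance of each of mid_a, mid_b, mid_c, back_a, back_b, back_c, front_b, front_c from where it was at the start of the episode below 0.02 m and distance of each of planks, tiles, tape from where it was at the start of the episode below 0.015 m); the robot touches nothing.
It fails at once if another bottle is knocked over (tilted more than 0.4 rad) (angle between any of mid_a, mid_b, mid_c, back_a, back_b, back_c, front_b, front_c's own z axis and vertical above 0.4 rad).
It fails at once if the bottle is dropped: out of the fingers, it moves faster than 0.5 m/s (linear speed of fallen above 0.5 m/s and contact force between fallen and the fingers below 0.1 N).
It fails at once if the bottle is banged down on the tray (more than 40 N between them) (contact force between fallen and tray above 40 N).
It also fails if it takes over 48 s, if anything falls off the work surface, if the arm or the gripper's body presses on something with over 40 N, if the wrist force passes 120 N, or if a joint passes its speed limit or range.

### The arm

A 6-joint arm with a two-finger parallel gripper is mounted at the origin on the work surface. World frame = base frame: x ahead of the robot, y to its left, z up, the work surface at z = 0. Lengths are in m, angles in rad, forces in N, time in s.
With the tool pointing down it reaches from about 0.35 to 0.725 m from the base axis. Payload 4.3 kg.
Tool frame: the origin (TCP) lies on the mounting face of the last link; the fingertips stand 173 mm ahead of it and the grasp point (between the pads) lies 155 mm ahead of it (grasp_offset is the distance from the TCP to the grasp point, in m); z points along the fingers, y is the line along which they close (so a half turn about z gives the same grasp; the last joint's range is limited). The gripper opens to 85 mm and grips with 20 to 120 N. Pads are 22 mm wide; open, the fingers measure 114 mm over their backs; the gripper's body (76 mm by 85 mm) begins 54 mm behind the grasp point. The pads swing forward as they close: fully open they stand 13 mm farther back than shut.
Start: joints at [-1.236, 0.377, 0.081, 1.274, 0, 1.46], TCP at [0.247, -0.519, 0.405] pointing down, gripper open.
Joint ranges: [-2.72, 2.72], [-0.84, 1.66], [-1.02, 1.22], [-1.77, 2.12], [-1.37, 1.28], [-3.14, 3.14]. Speed limits (rad/s): [2.57, 2.57, 3.14, 3.14, 3.14, 3.14].

### API

Orientations are given as a unit quaternion [x, y, z, w].
In Python, from station import get_state, snapshot, sign_off, recognise, cut_out, grasp_offset gives the robot as it stands.
- The arm moves only by the tool step_arm, never from a script. Its arguments are lists of equal length, an entry for each row: "xyz": the shift along the world's x, y, z in m, a list of three; "turn": the turn about the world's z in degrees; "claw": the opening in per cent of the stroke, from 0 (shut) to 100 (fully open). In form: {"xyz": [[dx, dy, dz], ...], "turn": [turn, ...], "claw": [claw, ...]}. A call has 1 to 12 rows; each row is the pose to reach, as a shift and turn from the pose commanded when the call began; what a row does not reach only later rows make up. A row lasts 1/12 s, in which the tool goes at most 41.7 mm and 7.16 degrees, less where a joint would pass 70% of its speed; a pose out of reach is approached as far as the arm can. A call with a gripper value outside its range is refused whole. The fingers move at their own pace and stop on an object; "newtons" is the grip in N (left out, the last holds). Time passes only in rows, so rows that repeat a pose let the fingers close. It gives the time, the measured TCP pose, the force, the opening and the grip force at its end, in the units of the state.
- get_state(): the state, without advancing time (a new reading comes with each control period).
- snapshot(name): name is "scene" or "top" or "wrist"; returns a dict with "image" (480x640x3 uint8, red, green, blue), "camera_matrix" (3x3 intrinsics, pixels), "R" (3x3) and "t" (3): a world point X has camera coordinates R X + t. Camera axes: x right, y down, z forward; pixel columns grow to the right and rows downward; lengths in m; the calibration is good to about 2 mm. A picture is of the moment at which its call begins. There is no depth.
- sign_off(): hands the job in; it is judged then, once.
Trained networks look in the newest picture that a camera, given by its name, has taken for a name from the list of things; names that differ only in an ending like _2 or _b are one class to them, and where a whole thing is asked for, a point or a joint stands for the part that bears it (a point fixed in the world has none). Each returns a list of dicts, best first, with "score" (0 to 1); they miss things now and then, are a little off and sometimes report something else, mostly with a low value. They report only what shows in the picture. A call takes as long as a camera call. They do not tell look-alikes from the thing itself.
- recognise(label, camera): "at" ([column, row] in pixels, amid what is visible of it).
- cut_out(label, camera): "mask" (480x640 bool, what is visible of it) and "at" ([column, row] in pixels, amid what is visible of it).
The state is a dict: "t": time; "joint_pos": joint angles; "dq": joint speeds; "tau": joint torques, N m; "tool_pos": TCP position; "ee_rot": TCP orientation; "ft_force": force on the tool from outside, world axes, zero at the start; "wrist_torque": the same for the moment, N m; "grip_width": opening from 0.0 (shut) to 1.0 (fully open); "gripper_force": force on a finger pad.
Only numpy, scipy, OpenCV 4.12 (cv2) and the standard library are available. Lean on these libraries where they do the work, as an engineer would, in place of code of your own. Each camera call takes 0.05 s, during which the arm holds its last target. There are 200 camera calls.

## Working session

There is one attempt and no reset: what is moved stays moved. The work goes in short steps, Python scripts to look and compute and a tool call to move; the robot and the scene stay as the last step left them, time stands still between calls to the robot, and variables do not carry over. Pictures are saved under pics/ and viewed, at most 10 in all, crops included, and the job is handed in when it is done.

Besides the shell and the picture viewer there is one more tool, called after "Call:" as name([rows], argument=value, ...), one row to a line, values as JSON. step_arm: Moves the arm, as the interface text tells. Its arguments: {"type":"object","properties":{"xyz":{"type":"array"},"turn":{"type":"array"},"claw":{"type":"array"},"newtons":{"type":"number"}},"required":["xyz","turn","claw"]}

```bash
ls; mkdir -p pics
python3 - <<'E'
from station import *
import cv2
for n in("scene","top"):
    s=snapshot(n); cv2.imwrite(f"pics/{n}0.png",s["image"][:,:,::-1]); print(n,s["camera_matrix"].tolist(),s["R"].tolist() if hasattr(s["R"],'tolist') else s["R"],s["t"])
    for l in("fallen","tray","planks","tiles","tape","mid_a"):
        print(l,[(round(d["score"],2),[int(v) for v in d["at"]]) for d in recognise(l,n)])
print(get_state(),grasp_offset)
E
```

```text
pics
scene [[596.9063484938366, 0.0, 315.9848999399118], [0.0, 596.9063484938366, 242.65179778053763], [0.0, 0.0, 1.0]] [[-0.4577597667396491, 0.8889592986900304, 0.014400042603807131], [0.7507046466084737, 0.3951432987624052, -0.5294377272197465], [-0.4763386710260968, -0.2315451116212431, -0.84822658044263]] [ 0.22908327 -0.35836566  1.89123024]
fallen [(0.59, [308, 226])]
tray [(0.68, [307, 275])]
planks [(0.67, [465, 330]), (0.49, [192, 173])]
tiles [(0.6, [192, 170]), (0.46, [309, 277])]
tape [(0.91, [181, 220])]
mid_a [(0.91, [254, 208]), (0.79, [248, 235])]
top [[436.37982215054916, 0.0, 325.09118107587966], [0.0, 436.37982215054916, 247.31163877218455], [0.0, 0.0, 1.0]] [[0.00997623912761506, -0.9999500022188766, -0.0006838971684153155], [-0.9950232412168619, -0.009859271495530482, -0.09915414365455462], [0.0991424434395243, 0.0016696790247673937, -0.9950718507126984]] [0.0208832  0.51947358 1.13419695]
fallen [(0.78, [351, 266])]
tray [(0.59, [334, 236])]
planks [(0.65, [175, 242])]
tiles [(0.9, [501, 278])]
tape [(0.57, [421, 211])]
mid_a [(0.94, [396, 217]), (0.77, [407, 249]), (0.6, [388, 188])]
{'t': 0.7, 'joint_pos': array([-1.23627767e+00,  3.77271367e-01,  8.10825279e-02,  1.27440885e+00,
        2.99312854e-05,  1.46049051e+00]), 'dq': array([ 5.11853320e-05, -7.47833433e-04,  1.19616824e-03,  1.81282060e-03,
       -2.40394472e-03,  1.38612336e-03]), 'tau': array([ 1.00171830e-03, -4.63370562e+01,  2.70095998e+01,  6.65989683e-05,
       -1.85278641e-04,  1.04300474e-05]), 'tool_pos': array([ 0.24744149, -0.51907941,  0.40477776]), 'ee_rot': array([9.75368185e-01, 2.20583078e-01, 2.59828461e-05, 9.70227136e-05]), 'ft_force': array([-0.23383189, -0.18375699, -0.00541168]), 'wrist_torque': array([-0.05300767, -0.02066119,  0.02285395]), 'gripper_force': 0.0, 'grip_width': 1.0004651190325469} 0.1547
```

View pics/scene0.png

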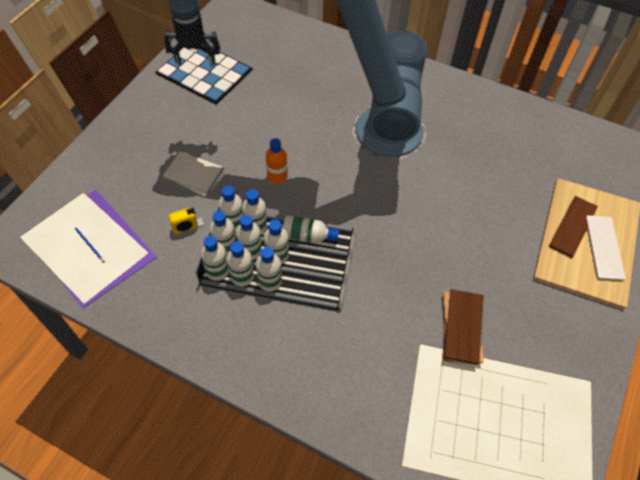

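View pics/top0.png

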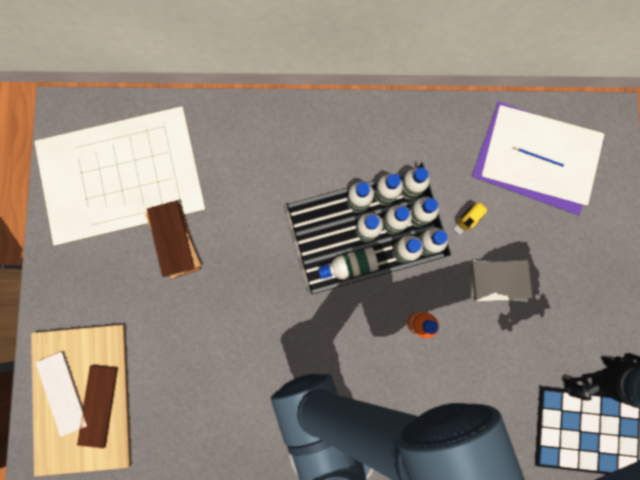

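The top view shows the tray with its back to the right (-y world). The bottle lies in the lane nearest the robot (lane a), with its cap at about (325,271) and its body at about (351,264). mid_a is at about (410,248) and back_a at about (436,240). I'll measure it through the blue caps.

```bash
cat > h.py <<'E'
import numpy as np, cv2
from station import *
def ray(s,p,z):
    K,R,t=(np.array(s[k]) for k in("camera_matrix","R","t"))
    c=-R.T@t; d=R.T@np.linalg.inv(K)@np.array([p[0],p[1],1.]); return c+d*(z-c[2])/d[2]
def proj(s,X):
    K,R,t=(np.array(s[k]) for k in("camera_matrix","R","t")); p=K@(R@np.array(X)+t); return p[:2]/p[2]
def caps(s,a=15):
    h=cv2.cvtColor(s["image"],cv2.COLOR_RGB2HSV)
    m=cv2.inRange(h,(100,130,60),(125,255,255))
    n,_,st,c=cv2.connectedComponentsWithStats(m)
    return [(c[i],st[i]) for i in range(1,n) if st[i][4]>a]
E
python3 - <<'E'
from h import *
S={n:snapshot(n) for n in("top","scene")}
for n,s in S.items():
    for c,st in caps(s,30):
        print(n,c.round(1),st.tolist(),"z.16",ray(s,c,.155).round(3),"z.038",ray(s,c,.038).round(3))
s=S["top"]
for n in S:
  for d in cut_out("fallen",n)[:2]:
    m=d["mask"].astype(np.uint8); pts=np.argwhere(m)[:,::-1].astype(np.float32)
    r=cv2.minAreaRect(pts); print(n,d["score"],r,[ray(S[n],p,.038).round(3).tolist() for p in cv2.boxPoints(r)])
for d in cut_out("tray","top")[:1]:
    m=d["mask"].astype(np.uint8); r=cv2.minAreaRect(np.argwhere(m)[:,::-1].astype(np.float32)); print("tray",r,[ray(s,p,.02).round(3).tolist() for p in cv2.boxPoints(r)])
c=s["image"][140:320,270:470]; cv2.imwrite("pics/c1.png",cv2.resize(c[:,:,::-1],None,fx=3.2,fy=3.2,interpolation=cv2.INTER_CUBIC))
E
```

```text
top [420.5 174.1] [414, 167, 14, 15, 158] z.16 [ 0.685 -0.201  0.155] z.038 [ 0.717 -0.227  0.038]
top [393.2 180.5] [387, 174, 15, 14, 151] z.16 [ 0.669 -0.136  0.155] z.038 [ 0.699 -0.154  0.038]
top [362.5 188.8] [357, 182, 12, 14, 137] z.16 [ 0.648 -0.062  0.155] z.038 [ 0.676 -0.072  0.038]
top [429.8 204.7] [423, 197, 15, 15, 155] z.16 [ 0.611 -0.223  0.155] z.038 [ 0.635 -0.251  0.038]
top [402.  212.9] [396, 207, 13, 13, 142] z.16 [ 0.59  -0.156  0.155] z.038 [ 0.612 -0.177  0.038]
top [371.7 221.4] [366, 215, 13, 14, 134] z.16 [ 0.569 -0.084  0.155] z.038 [ 0.588 -0.097  0.038]
top [439.5 237. ] [433, 231, 14, 13, 148] z.16 [ 0.534 -0.245  0.155] z.038 [ 0.548 -0.275  0.038]
top [413.6 245. ] [407, 239, 14, 13, 144] z.16 [ 0.514 -0.183  0.155] z.038 [ 0.526 -0.207  0.038]
top [324.1 271.2] [318, 265, 13, 13, 126] z.16 [0.45  0.028 0.155] z.038 [0.455 0.028 0.038]
top [430.  326.3] [424, 321, 13, 12, 126] z.16 [ 0.325 -0.219  0.155] z.038 [ 0.316 -0.247  0.038]
scene [275.1 145.2] [271, 139, 10, 13, 107] z.16 [ 0.34  -0.212  0.155] z.038 [ 0.253 -0.267  0.038]
scene [227.8 19
[... 892 characters left out ...]
66.8 253.8] [260, 246, 15, 17, 162] z.16 [ 0.654 -0.059  0.155] z.038 [ 0.596 -0.099  0.038]
top 0.76 ((348.2070007324219, 265.20379638671875), (23.758403778076172, 57.39263153076172), 73.61045837402344) [[0.479, 0.046, 0.038], [0.523, -0.098, 0.038], [0.464, -0.116, 0.038], [0.42, 0.028, 0.038]]
scene 0.89 ((310.23077392578125, 230.34617614746094), (55.89310073852539, 22.945587158203125), 11.309932708740234) [[0.53, -0.094, 0.038], [0.459, -0.119, 0.038], [0.42, 0.033, 0.038], [0.492, 0.054, 0.038]]
tray ((366.397705078125, 229.96807861328125), (96.42166900634766, 148.318115234375), 73.10626220703125) [[0.632, 0.145, 0.02], [0.755, -0.239, 0.02], [0.504, -0.311, 0.02], [0.386, 0.066, 0.02]]
```

View pics/c1.png

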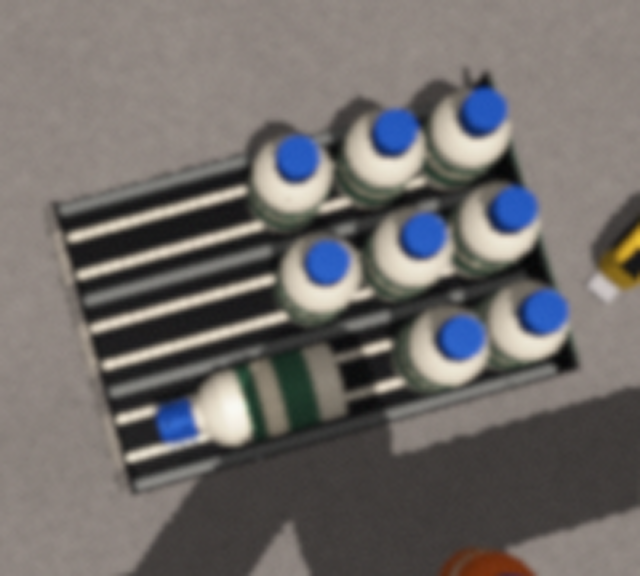

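The picture confirms the layout: cap at s≈-219 mm along the lane from mid_a, lane yaw ≈ -73.7°, and free lane in front of the bottle. My plan is to pinch the cap across the lane, lift so the bottle pivots in the pads, then finish righting it against mid_a's foot.

Call:
step_arm([
  [0.209, 0.548, 0],
  [0.209, 0.548, 0],
  [0.209, 0.548, 0],
  [0.209, 0.548, 0],
  [0.209, 0.548, 0],
  [0.209, 0.548, 0],
  [0.209, 0.548, 0],
  [0.209, 0.548, 0],
  [0.209, 0.548, 0],
  [0.209, 0.548, 0],
  [0.209, 0.548, 0],
  [0.209, 0.548, 0],
], turn=[81, 81, 81, 81, 81, 81, 81, 81, 81, 81, 81, 81], claw=[100, 100, 100, 60, 60, 60, 60, 60, 60, 60, 60, 60], newtons=20)

```text
t: 1.95
tool_pos: [0.4258, -0.0498, 0.4051]
ee_rot: [0.597, 0.803, 0.0, 0.001]
ft_force: [0.7, -1.3, 0.7]
grip_width: 0.598
gripper_force: 0.0
```

Call:
step_arm([
  [0.03, 0.079, 0],
  [0.03, 0.079, 0],
  [0.03, 0.079, -0.04],
  [0.03, 0.079, -0.08],
  [0.03, 0.079, -0.12],
  [0.03, 0.079, -0.12],
  [0.03, 0.079, -0.12],
  [0.03, 0.079, -0.12],
], turn=[0, 0, 0, 0, 0, 0, 0, 0], claw=[60, 60, 60, 60, 60, 60, 60, 60])

```text
t: 2.62
tool_pos: [0.4565, 0.0269, 0.2865]
ee_rot: [0.599, 0.801, 0.001, 0.001]
ft_force: [1.0, 0.0, -0.5]
grip_width: 0.6
gripper_force: 0.0
```

Run:
```python
from h import *
from scipy.spatial.transform import Rotation as Ro
g=get_state(); print(g["t"],g["tool_pos"],Ro.from_quat(g["ee_rot"]).as_matrix().round(3).tolist(),g["joint_pos"].round(2))
s=snapshot("wrist"); cv2.imwrite("pics/w1.png",s["image"][:,:,::-1])
for c,st in caps(s,200): print(c,st,ray(s,c,.054),ray(s,c,.038))
for p in ([.456,.029,.038],[.516,-.182,.16]): print(proj(s,p))
```

```text
2.6167 [0.45645839 0.02690711 0.28653849] [[-0.283, 0.959, 0.002], [0.959, 0.283, -0.0], [-0.001, 0.002, -1.0]] [-0.08  0.22 -0.46  0.89  0.    1.2 ]
[322.78688525 252.11647972] [ 294  220   59   66 3477] [0.45412566 0.03213203 0.054     ] [0.45568228 0.02662358 0.038     ]
[324.49558245 248.50119851]
[319.63010265 802.17980429]
```

View pics/w1.png

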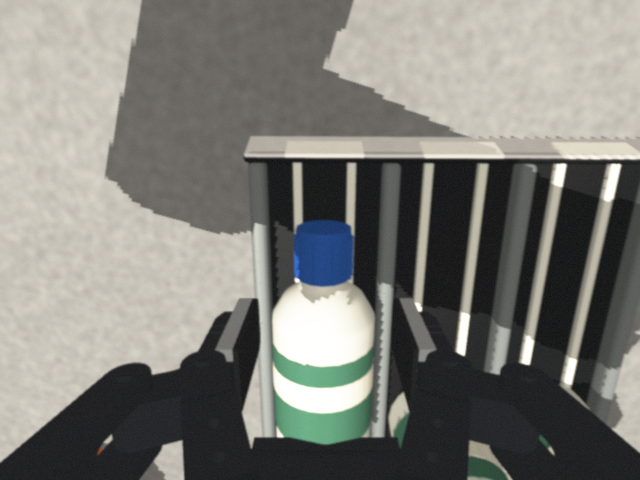

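The wrist view shows the cap centred between the pads at (323,252), the bottle aligned with the image and the lip and rib clear of the fingers. I'll descend and grip lightly.

Call:
step_arm([
  [0, 0.002, -0.03],
  [0, 0.002, -0.06],
  [0, 0.002, -0.078],
  [0, 0.002, -0.087],
  [0, 0.002, -0.087],
  [0, 0.002, -0.087],
  [0, 0.002, -0.087],
  [0, 0.002, -0.087],
  [0, 0.002, -0.087],
  [0, 0.002, -0.087],
  [0, 0.002, -0.087],
  [0, 0.002, -0.087],
], turn=[0, 0, 0, 0, 0, 0, 0, 0, 0, 0, 0, 0], claw=[60, 60, 60, 60, 60, 20, 20, 20, 20, 20, 20, 20], newtons=20)

```text
t: 3.67
tool_pos: [0.4561, 0.029, 0.1983]
ee_rot: [0.598, 0.801, 0.0, 0.001]
ft_force: [-1.6, -1.1, 4.2]
grip_width: 0.364
gripper_force: 20.8
```

Call:
step_arm([
  [0.001, -0.003, 0.012],
  [0.0024, -0.0082, 0.025],
  [0.004, -0.0135, 0.036],
  [0.0057, -0.0197, 0.0465],
  [0.0078, -0.027, 0.056],
  [0.0101, -0.0347, 0.065],
], turn=[0, 0, 0, 0, 0, 0], claw=[20, 20, 20, 20, 20, 20])

```text
t: 4.17
tool_pos: [0.4652, -0.0055, 0.2625]
ee_rot: [0.598, 0.801, 0.0, -0.001]
ft_force: [-0.4, 0.5, -2.5]
grip_width: 0.368
gripper_force: 20.3
```

Run:
```python
from h import *
g=get_state(); print(g["t"],g["tool_pos"],g["ft_force"],g["wrist_torque"])
a=snapshot("scene"); c=snapshot("wrist"); 
im=np.hstack([cv2.resize(a["image"][150:330,170:390],(480,393)),cv2.resize(c["image"],(300,225)).__class__(0) if 0 else cv2.copyMakeBorder(cv2.resize(c["image"],(320,240)),0,153,0,0,cv2.BORDER_CONSTANT)])
cv2.imwrite("pics/s2.png",im[:,:,::-1])
```

```text
4.1667 [ 0.46516778 -0.00552514  0.262536  ] [-0.42127329  0.52278969 -2.45263692] [ 0.27796644  0.06834616 -0.04673501]
```

View pics/s2.png

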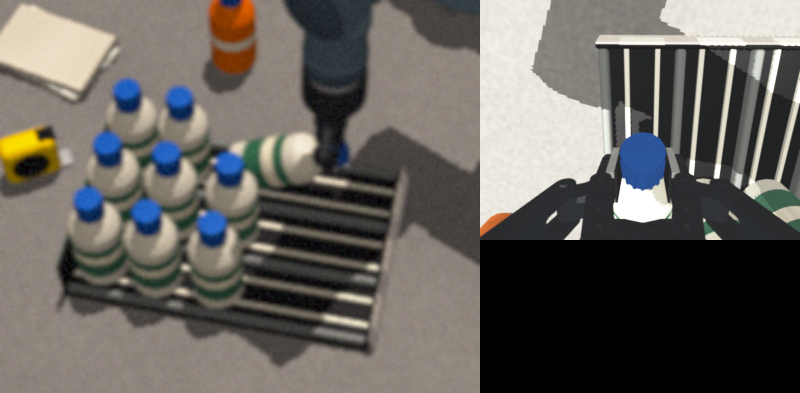

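The bottle is clear of the tray but hangs at only about 20° elevation, because the full-width pad contact resists pivoting. I'll set it back down and re-grip just the last few mm of the cap, which gives less friction torque.

Call:
step_arm([
  [-0.0023, 0.0077, -0.009],
  [-0.0044, 0.015, -0.0185],
  [-0.0061, 0.0212, -0.029],
  [-0.0077, 0.0265, -0.04],
  [-0.0091, 0.0317, -0.053],
  [-0.0101, 0.0347, -0.06],
  [-0.0101, 0.0347, -0.065],
  [-0.0101, 0.0347, -0.065],
  [-0.0101, 0.0347, -0.065],
], turn=[0, 0, 0, 0, 0, 0, 0, 0, 0], claw=[20, 20, 20, 20, 20, 20, 20, 20, 20])

```text
t: 5.02
tool_pos: [0.4547, 0.0303, 0.1972]
ee_rot: [0.598, 0.802, 0.001, -0.002]
ft_force: [-3.0, 3.0, 4.5]
grip_width: 0.365
gripper_force: 20.9
```

Call:
step_arm([
  [0, 0, 0],
  [0, 0, 0],
  [0, 0, 0],
], turn=[0, 0, 0], claw=[55, 55, 55])

```text
t: 5.27
tool_pos: [0.4558, 0.0291, 0.1977]
ee_rot: [0.598, 0.801, 0.0, 0.0]
ft_force: [-0.3, 0.6, -1.1]
grip_width: 0.553
gripper_force: 0.0
```

Run:
```python
from h import *
g=get_state(); print(g["t"],g["tool_pos"],g["ft_force"])
s=snapshot("wrist"); t=snapshot("top")
for c,st in caps(s,200): print(c,st,ray(s,c,.038), "tip",ray(s,(c[0],st[1]),.054),"capbase",ray(s,(c[0],st[1]+st[3]),.054))
for c,st in caps(t,30): print(c.round(1),ray(t,c,.038).round(3))
```

```text
5.2667 [0.45582299 0.02911322 0.19768169] [-0.29600448  0.6220726  -1.0533953 ]
[322.47239328 337.68792402] [ 275  281   96  117 9581] [0.45536767 0.02775877 0.038     ] tip [0.44716715 0.05597616 0.054     ] capbase [0.45917372 0.01514644 0.054     ]
[420.5 174.1] [ 0.717 -0.227  0.038]
[393.2 180.6] [ 0.699 -0.154  0.038]
[362.5 188.8] [ 0.676 -0.072  0.038]
[429.9 204.7] [ 0.635 -0.251  0.038]
[402.  212.9] [ 0.612 -0.177  0.038]
[371.7 221.4] [ 0.588 -0.097  0.038]
[439.5 237. ] [ 0.548 -0.275  0.038]
[413.6 245. ] [ 0.526 -0.207  0.038]
[430.2 326.4] [ 0.316 -0.248  0.038]
```

Call:
step_arm([
  [-0.003, 0.009, 0],
  [-0.005, 0.0175, 0],
  [-0.005, 0.0175, 0],
  [-0.005, 0.0175, 0],
  [-0.005, 0.0175, 0],
  [-0.005, 0.0175, 0],
  [-0.005, 0.0175, 0],
  [-0.005, 0.0175, 0],
  [-0.005, 0.0175, 0],
], turn=[0, 0, 0, 0, 0, 0, 0, 0, 0], claw=[55, 55, 55, 20, 20, 20, 20, 20, 20])

```text
t: 6.12
tool_pos: [0.4504, 0.0467, 0.1977]
ee_rot: [0.598, 0.801, 0.0, -0.0]
ft_force: [-1.7, 2.0, 1.2]
grip_width: 0.363
gripper_force: 19.8
```

Call:
step_arm([
  [0.0005, -0.001, 0.012],
  [0.001, -0.003, 0.025],
  [0.002, -0.007, 0.036],
  [0.004, -0.012, 0.0475],
  [0.006, -0.019, 0.058],
  [0.008, -0.026, 0.068],
  [0.008, -0.026, 0.068],
], turn=[0, 0, 0, 0, 0, 0, 0], claw=[20, 20, 20, 20, 20, 20, 20])

```text
t: 6.7
tool_pos: [0.4598, 0.0194, 0.2672]
ee_rot: [0.599, 0.801, 0.0, 0.002]
ft_force: [-0.4, -0.5, -1.4]
grip_width: 0.357
gripper_force: 21.9
```

Run:
```python
from h import *
g=get_state(); print(g["t"],g["tool_pos"],g["ft_force"],g["wrist_torque"])
a=snapshot("scene"); c=snapshot("wrist"); 
im=np.hstack([cv2.resize(a["image"][150:330,170:390],(480,393)),cv2.copyMakeBorder(cv2.resize(c["image"],(320,240)),0,153,0,0,cv2.BORDER_CONSTANT)])
cv2.imwrite("pics/s3.png",im[:,:,::-1])
```

```text
6.7 [0.45975386 0.01935889 0.26723666] [-0.41991652 -0.46387415 -1.44146119] [ 0.0675472   0.22566577 -0.0819414 ]
```

View pics/s3.png

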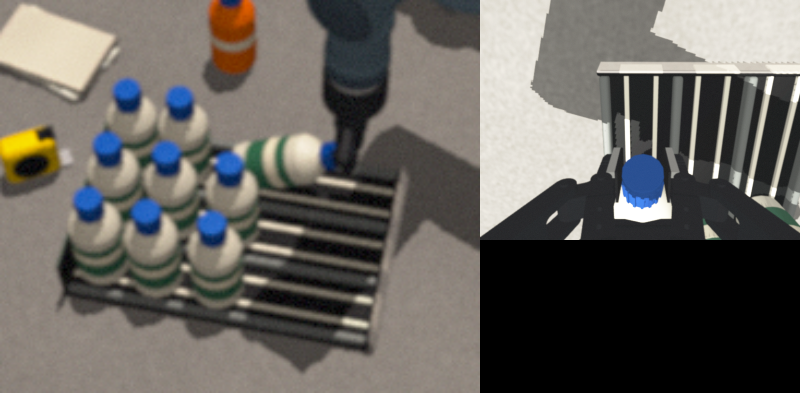

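Call:
step_arm([
  [0.002, -0.007, 0.007],
  [0.004, -0.014, 0.014],
  [0.006, -0.021, 0.02],
  [0.008, -0.028, 0.025],
  [0.01, -0.035, 0.029],
  [0.012, -0.042, 0.033],
  [0.014, -0.049, 0.036],
  [0.014, -0.049, 0.036],
], turn=[0, 0, 0, 0, 0, 0, 0, 0], claw=[20, 20, 20, 20, 20, 20, 20, 20])

```text
t: 7.47
tool_pos: [0.4734, -0.0298, 0.3026]
ee_rot: [0.599, 0.801, 0.0, 0.001]
ft_force: [-0.7, 1.8, -0.4]
grip_width: 0.358
gripper_force: 27.5
```

Run:
```python
from h import *
g=get_state(); print(g["t"],g["tool_pos"],g["ft_force"],g["wrist_torque"])
a=snapshot("scene"); c=snapshot("wrist"); 
im=np.hstack([cv2.resize(a["image"][150:330,170:390],(480,393)),cv2.copyMakeBorder(cv2.resize(c["image"],(320,240)),0,153,0,0,cv2.BORDER_CONSTANT)])
cv2.imwrite("pics/s4.png",im[:,:,::-1])
```

```text
7.4667 [ 0.47340232 -0.0298295   0.30259407] [-0.70852854  1.75032719 -0.35165057] [ 0.29956853  0.21517572 -0.07016355]
```

View pics/s4.png

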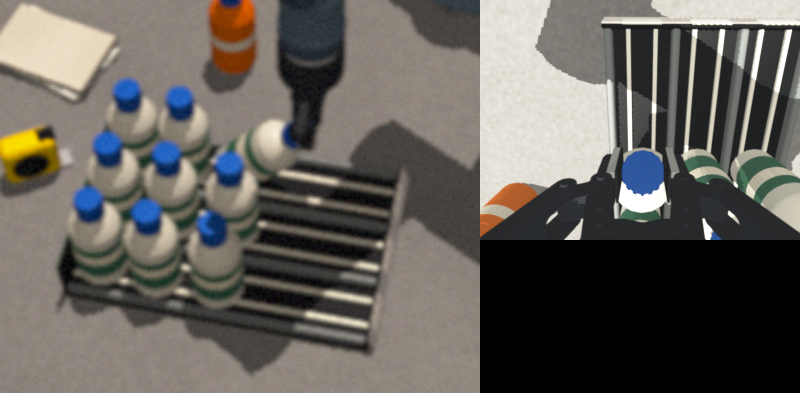

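The cap is up at about 45–50°, and the force shows the base foot leaning lightly on mid_a, which hasn't moved. I'll continue back and slightly up.

Call:
step_arm([
  [0.0015, -0.005, 0.004],
  [0.003, -0.01, 0.008],
  [0.0045, -0.015, 0.01],
  [0.006, -0.02, 0.012],
  [0.0075, -0.025, 0.012],
  [0.009, -0.03, 0.012],
  [0.0105, -0.035, 0.012],
  [0.012, -0.04, 0.012],
  [0.0135, -0.045, 0.012],
  [0.015, -0.05, 0.012],
  [0.015, -0.05, 0.012],
], turn=[0, 0, 0, 0, 0, 0, 0, 0, 0, 0, 0], claw=[20, 20, 20, 20, 20, 20, 20, 20, 20, 20, 20])

```text
t: 8.48
tool_pos: [0.4892, -0.0796, 0.3171]
ee_rot: [0.599, 0.801, 0.001, 0.003]
ft_force: [-3.3, 2.3, 15.8]
grip_width: 0.357
gripper_force: 35.2
```

Run:
```python
from h import *
g=get_state(); print(g["t"],g["tool_pos"],g["ft_force"],g["wrist_torque"])
a=snapshot("scene"); c=snapshot("wrist"); t=snapshot("top")
for q,st in caps(t,30): print(q.round(1),ray(t,q,.155).round(3))
im=np.hstack([cv2.resize(a["image"][150:330,170:390],(480,393)),cv2.copyMakeBorder(cv2.resize(c["image"],(320,240)),0,153,0,0,cv2.BORDER_CONSTANT)])
cv2.imwrite("pics/s5.png",im[:,:,::-1])
```

```text
8.4833 [ 0.48922036 -0.07963091  0.31709633] [-3.26921372  2.30212055 15.82745531] [ 0.43424832  0.83995233 -0.0329137 ]
[420.5 174.1] [ 0.685 -0.201  0.155]
[393.1 180.5] [ 0.669 -0.136  0.155]
[362.5 189.4] [ 0.647 -0.062  0.155]
[430.2 201.9] [ 0.618 -0.224  0.155]
[430.2 326.3] [ 0.325 -0.22   0.155]
```

View pics/s5.png

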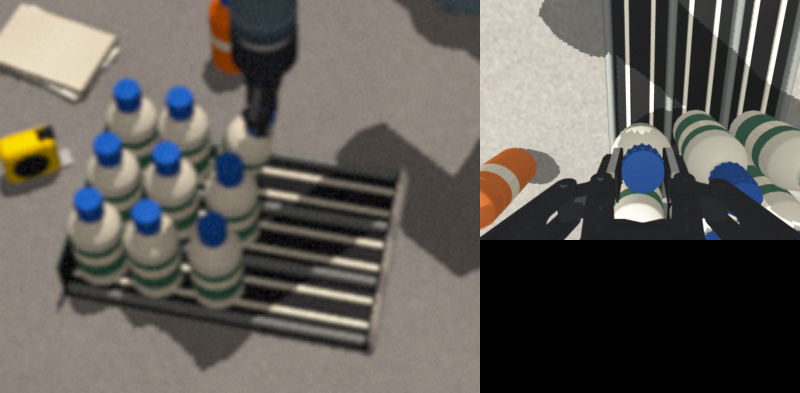

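Fz is +15.8 N, so the bottle's front edge is bearing on the runners near toggle, and there is a small sideways load. I'll raise a little, recentre by 2 mm and check.

Call:
step_arm([
  [-0.001, 0, 0.003],
  [-0.002, 0, 0.006],
  [-0.002, 0, 0.006],
  [-0.002, 0, 0.006],
], turn=[0, 0, 0, 0], claw=[20, 20, 20, 20])

```text
t: 8.97
tool_pos: [0.4853, -0.0785, 0.3192]
ee_rot: [0.599, 0.801, -0.0, -0.0]
ft_force: [-0.6, 0.7, -4.1]
grip_width: 0.357
gripper_force: 33.3
```

Run:
```python
from h import *
g=get_state(); print(g["t"],g["tool_pos"],g["ft_force"],g["wrist_torque"])
t=snapshot("scene")
for q,st in caps(t,20): print(q.round(1),st[4],ray(t,q,.155).round(3))
```

```text
8.9667 [ 0.48534152 -0.07850511  0.31921546] [-0.59608345  0.69239481 -4.14886176] [ 0.17800563  0.04335763 -0.02117046]
[273.3 144.3] 73 [ 0.34  -0.218  0.155]
[227.9 193. ] 141 [ 0.541 -0.24   0.155]
[252.1 196.6] 139 [ 0.521 -0.179  0.155]
[219.  217.6] 153 [ 0.617 -0.219  0.155]
[245.9 221.8] 159 [ 0.597 -0.153  0.155]
[274.9 227. ] 145 [ 0.576 -0.08   0.155]
[ 88.1 243.2] 44 [ 0.832 -0.463  0.155]
[210.2 242.7] 159 [ 0.691 -0.198  0.155]
[236.7 248.3] 173 [ 0.675 -0.132  0.155]
[266.9 254.5] 150 [ 0.656 -0.058  0.155]
```

Call:
step_arm([
  [0.0014, -0.005, 0.002],
  [0.0028, -0.01, 0.003],
  [0.0042, -0.015, 0.003],
  [0.0056, -0.02, 0.003],
  [0.007, -0.025, 0.003],
  [0.0084, -0.03, 0.003],
  [0.0098, -0.035, 0.003],
  [0.0112, -0.04, 0.003],
  [0.0112, -0.04, 0.003],
  [0.0112, -0.04, 0.003],
], turn=[0, 0, 0, 0, 0, 0, 0, 0, 0, 0], claw=[20, 20, 20, 20, 20, 20, 20, 20, 20, 20])

```text
t: 9.85
tool_pos: [0.4968, -0.1187, 0.3226]
ee_rot: [0.599, 0.801, -0.0, -0.0]
ft_force: [0.2, 0.6, -4.1]
grip_width: 0.358
gripper_force: 31.5
```

Run:
```python
from h import *
g=get_state(); print(g["t"],g["tool_pos"],g["ft_force"],g["wrist_torque"])
a=snapshot("scene"); c=snapshot("wrist")
for q,st in caps(a,20): print(q.round(1),st[4],ray(a,q,.155).round(3))
im=np.hstack([cv2.resize(a["image"][160:300,190:330],(480,480)),cv2.copyMakeBorder(cv2.resize(c["image"],(320,240)),0,240,0,0,cv2.BORDER_CONSTANT)])
cv2.imwrite("pics/s6.png",im[:,:,::-1])
```

```text
9.85 [ 0.49684578 -0.11874374  0.3225896 ] [ 0.21948197  0.56419475 -4.13747208] [ 0.28780326  0.01750594 -0.04429145]
[228.  193.1] 140 [ 0.541 -0.24   0.155]
[251.8 196.6] 139 [ 0.522 -0.18   0.155]
[219.1 217.5] 155 [ 0.617 -0.219  0.155]
[245.8 221.9] 156 [ 0.597 -0.153  0.155]
[274.6 227.1] 147 [ 0.577 -0.08   0.155]
[ 88.  243.1] 43 [ 0.832 -0.464  0.155]
[210.2 242.7] 157 [ 0.691 -0.199  0.155]
[236.6 248.8] 160 [ 0.676 -0.132  0.155]
[266.8 254.4] 154 [ 0.656 -0.058  0.155]
```

View pics/s6.png

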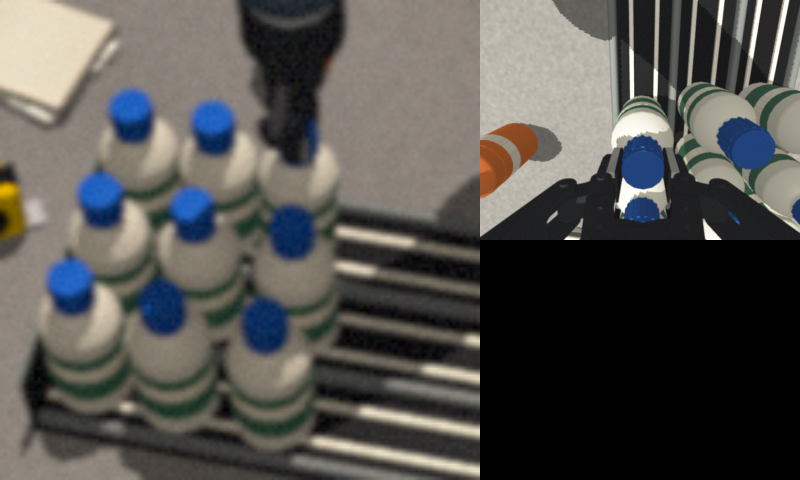

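The bottle is nearly upright beside mid_a, and the other caps are within about 2 mm of their start. I'll lower it in small steps while watching Fz.

Call:
step_arm([
  [0, 0, -0.001],
  [0, 0, -0.002],
  [0, 0, -0.003],
  [0, 0, -0.004],
  [0, 0, -0.004],
], turn=[0, 0, 0, 0, 0], claw=[20, 20, 20, 20, 20])

```text
t: 10.37
tool_pos: [0.4968, -0.1184, 0.3187]
ee_rot: [0.598, 0.801, -0.0, 0.0]
ft_force: [-0.8, 0.0, -3.9]
grip_width: 0.359
gripper_force: 31.7
```

Call:
step_arm([
  [0, 0, -0.001],
  [0, 0, -0.002],
  [0, 0, -0.003],
  [0, 0, -0.003],
], turn=[0, 0, 0, 0], claw=[20, 20, 20, 20])

```text
t: 10.7
tool_pos: [0.4977, -0.1193, 0.3182]
ee_rot: [0.599, 0.801, -0.0, 0.003]
ft_force: [-2.7, -1.2, 9.4]
grip_width: 0.36
gripper_force: 33.0
```

Run:
```python
from h import *
a=snapshot("scene"); u=np.array([.28,-.96,0]); z=np.array([0,0,1.]); v=np.array([.96,.28,0])
M={d["at"][0]:d["mask"] for d in cut_out("fallen","scene")+cut_out("mid_a","scene")}
im=cv2.resize(a["image"][160:290,190:330],(800,743),interpolation=cv2.INTER_CUBIC)[:600]; k=800/140
def outl(base,tilt,col):
    ax=z*np.cos(tilt)-u*np.sin(tilt); uu=u*np.cos(tilt)+z*np.sin(tilt); P=[]
    for h,r in((0,31),(96,31),(120,16),(150,16)):
        for t in np.linspace(0,6.283,40): P.append(proj(a,base+ax*h/1e3+(uu*np.cos(t)+v*np.sin(t))*r/1e3))
    hull=cv2.convexHull(np.float32(P))
    cv2.polylines(im,[((hull-[190,160])*k).astype(np.int32)],True,col,1)
mid=np.array([.5185,-.1805,.01])
outl(mid,0,(255,255,0)); b=mid-u*.063
outl(b,0,(255,0,0)); outl(b,.1,(255,0,255))
fb=np.array([.5735,-.081,.01]); outl(fb,0,(255,255,0))
cv2.imwrite("pics/s7.png",im[:,:,::-1])
```

```text
(no output)
```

View pics/s7.png

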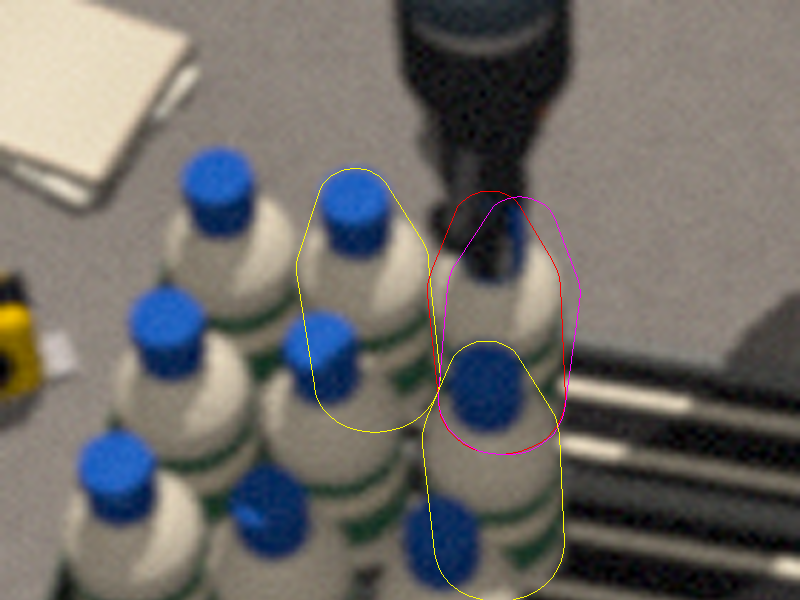

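The bottle's edges and cap match the red upright outline (right body edge at about (563,290)), so it is standing straight beside mid_a. I'll ease the downward load, close up by 4 mm and release.

Call:
step_arm([
  [0, 0, 0.001],
  [0.0004, -0.0013, 0.0015],
  [0.0008, -0.0026, 0.0015],
  [0.0011, -0.0038, 0.0015],
  [0.0011, -0.0038, 0.0015],
  [0.0011, -0.0038, 0.0015],
], turn=[0, 0, 0, 0, 0, 0], claw=[20, 20, 20, 20, 20, 20])

```text
t: 11.35
tool_pos: [0.4983, -0.1225, 0.3179]
ee_rot: [0.599, 0.801, 0.0, 0.001]
ft_force: [-1.5, 1.6, 6.3]
grip_width: 0.356
gripper_force: 32.7
```

Run:
```python
from h import *
g=get_state(); print(g["t"],g["tool_pos"],g["ft_force"],g["wrist_torque"],g["gripper_force"])
a=snapshot("scene")
for q,st in caps(a,20)[:4]: print(q.round(1),st[4],ray(a,q,.155).round(3))
```

```text
11.35 [ 0.49827979 -0.12253015  0.31787677] [-1.50510255  1.55006078  6.28945099] [ 0.22114429  0.36861827 -0.04862292] 32.65738606452942
[227.9 193. ] 142 [ 0.541 -0.24   0.155]
[251.6 196.6] 139 [ 0.522 -0.18   0.155]
[219.1 217.6] 156 [ 0.617 -0.219  0.155]
[245.7 221.9] 154 [ 0.597 -0.153  0.155]
```

Call:
step_arm([
  [0, 0, 0.001],
  [0, 0, 0.001],
  [0, 0, 0.001],
  [0, 0, 0.001],
  [0, 0, 0.001],
  [0, 0, 0.02],
  [0, 0, 0.045],
  [0, 0, 0.08],
  [0, 0, 0.11],
  [0, 0, 0.11],
  [0, 0, 0.11],
], turn=[0, 0, 0, 0, 0, 0, 0, 0, 0, 0, 0], claw=[40, 46, 52, 60, 60, 60, 60, 60, 60, 60, 60])

```text
t: 12.32
tool_pos: [0.4987, -0.1224, 0.4292]
ee_rot: [0.598, 0.801, 0.001, 0.002]
ft_force: [0.2, 0.3, -0.2]
grip_width: 0.6
gripper_force: 0.0
```

Run:
```python
from h import *
g=get_state(); print(g["t"],g["tool_pos"],g["ft_force"])
for n in("scene","wrist"):
  a=snapshot(n)
  for q,st in caps(a,20)[:12]: print(n,q.round(1),st.tolist(),ray(a,q,.155).round(4))
```

```text
12.3167 [ 0.49865661 -0.12244952  0.42916842] [ 0.1591941   0.25022915 -0.22394174]
scene [227.9 193.1] [222, 186, 12, 15, 139] [ 0.5408 -0.2404  0.155 ]
scene [251.7 196.6] [246, 190, 12, 15, 139] [ 0.5217 -0.1797  0.155 ]
scene [274.9 200.4] [270, 194, 11, 15, 135] [ 0.5041 -0.1204  0.155 ]
scene [219.  217.6] [213, 210, 13, 16, 158] [ 0.6174 -0.2193  0.155 ]
scene [245.7 221.9] [239, 215, 14, 15, 155] [ 0.5972 -0.1527  0.155 ]
scene [274.7 227.3] [268, 221, 13, 14, 143] [ 0.5772 -0.08    0.155 ]
scene [ 87.8 242.8] [76, 229, 24, 28, 41] [ 0.8318 -0.4646  0.155 ]
scene [210.2 242.7] [204, 235, 13, 16, 156] [ 0.6914 -0.1986  0.155 ]
scene [236.7 248.8] [230, 241, 14, 16, 162] [ 0.676  -0.1315  0.155 ]
scene [266.8 254.4] [261, 247, 13, 16, 152] [ 0.6556 -0.0579  0.155 ]
wrist [450.6 211.1] [419, 182, 64, 59, 2668] [ 0.5673 -0.0829  0.155 ]
wrist [578.6 212.1] [541, 184, 76, 58, 3258] [ 0.6432 -0.0611  0.155 ]
wrist [322.7 238.9] [298, 210, 51, 57, 2265] [ 0.4969 -0.1224  0.155 ]
wrist [ 48.1 294. ] [14, 266, 70, 57, 2783] [ 0.3347 -0.21    0.155 ]
wrist [444.  311.8] [414, 286, 54, 60, 1771] [ 0.589  -0.1485  0.155 ]
wrist [556.4 317.8] [523, 289, 67, 59, 2702] [ 0.663  -0.1313  0.155 ]
wrist [322.9 322.7] [298, 293, 50, 59, 2259] [ 0.5138 -0.1792  0.155 ]
wrist [325.1 398.8] [303, 368, 45, 61, 2203] [ 0.5327 -0.2378  0.155 ]
```

The caps are 62 mm apart (body diameter 62 mm), so the bottle is touching mid_a, and nothing else moved more than about 2 mm. I'm handing in.

```bash
python3 -c "
from station import *
print(sign_off())"
```

```text
the job is handed in; nothing more can be done
None
```

The fallen bottle stands upright, cap up, touching the middle bottle of its lane (axes about 62 mm apart). The other bottles' caps measured within about 2 mm of their start; I didn't re-measure the samples and tape, but the arm stayed clear of them. The job was handed in at about 12 s; no verdict came back.

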